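# Probe the block's bore and fit the vial of matching height

### The job

Take the blue-handled depth rod out of its hole in the aluminium block, dip it upright into the red-ringed bore until it rests on the bottom for a moment, and put it back in its hole. Then stand in the red-ringed bore whichever of the two vials, the tall black-capped one or the short white-capped one, matches the depth so that its cap ends about 24 mm above the block's face; leave the other vial where it stands.

Things in the scene. Friction and masses are not known exactly. Their poses are not given: they have to be found in the camera images.
- red_bore (a point): Mouth centre of the red-ringed bore, level with the top face of the fixed aluminium block (80 x 230 mm, face 62 mm above the bench). Bore upright, 41 mm wide, flat bottom 22 or 46 mm deep (varies by run: probe it). Axes: x across the block, y along it, z up. Toward -y lie the rod's parking hole (25 mm wide, through), 100 mm off, and a plain bore, 160 mm off, which stays empty
- depth_rod: Loose depth rod, 104 mm long, 70 g, hanging upright in the block's parking hole, its collar on the face. Origin at the centre of its lower tip (56 mm below the face when parked), z up the rod. Steel shank 10 mm in diameter from 0 to 56 mm, dark collar 36 mm in diameter from 56 to 62 mm, round blue handle 18 mm in diameter from 62 to 104 mm
- tall_vial: Tall glass vial with black cap, standing loose on the bench: 33 mm in diameter, 70 mm high, 45 g. Origin at the centre of its underside, z up. It matches the 46 mm deep bore. (Another vial, 27 mm wide and 56 mm high with a red cap, stands near and is not needed)
- short_vial: Short glass vial with white cap, standing loose on the bench: 23 mm in diameter, 46 mm high, 25 g. Origin at the centre of its underside, z up. It matches the 22 mm deep bore
Not all that is in view belongs to the job. What is shaped like the short_vial but yellow is not meant.

How it is judged:
By the outcome, as a careful person would: the job done as asked, in the order asked, and still so for the second after the job is handed in, with the robot touching nothing.
It also fails if it takes over 61 s, if anything falls off the work surface, if the arm or the gripper's body presses on something with over 40 N, if the wrist force passes 120 N, or if a joint passes its speed limit or range.

### The arm

A 6-joint arm with a two-finger parallel gripper is mounted at the origin on a cart in front of the work surface, level with it; the furniture and walls round the work are solid. World frame = base frame: x ahead of the robot, y to its left, z up, the work surface at z = 0. Lengths are in mm, angles in rad, forces in N, time in s.
With the tool pointing down it reaches from about 350 to 775 mm from the base axis. Payload 7.3 kg.
Tool frame: the origin (TCP) lies at the very end of the fingers, on their centre line; the grasp point (between the pads) lies 19 mm behind it; z points along the fingers, y is the line along which they close (so a half turn about z gives the same grasp; the last joint's range is limited). The gripper opens to 92 mm and grips with 3 to 60 N. Pads are 19 mm wide; open, the fingers measure 130 mm over their backs; the gripper's body (75 mm by 190 mm) begins 47 mm behind the grasp point.
Start: joints at [-1.475, 0.342, 1.524, -0, 1.275, -0.146], TCP at [125.733, -509.741, 226.741] pointing down, gripper open.
Joint ranges: [-2.53, 2.53], [-0.77, 2.02], [0.04, 2.7], [-1, 4.14], [0.28, 2.66], [-3.11, 3.11]. Speed limits (rad/s): [2.57, 2.57, 3.14, 3.14, 3.14, 3.14].

### API

Orientations are given as [roll, pitch, yaw] about the fixed x, y, z axes, in that order (R = Rz(yaw) Ry(pitch) Rx(roll)).
In Python, from plant import bot gives the robot as it stands.
- The arm moves only by the tool apply_moves, never from a script. Its argument "motion" is text: rows parted by semicolons, each of 4 numbers parted by spaces: the shift along the tool's x, y, z in m, then the turn about the tool's z in degrees. A call has 1 to 8 rows; each row shifts and turns the commanded pose from where the row before left it, along the tool's axes as they then stand; what a row does not reach is not made up. A row lasts 1/8 s, in which the tool goes at most 62.5 mm and 10.7 degrees, less where a joint would pass 70% of its speed; a pose out of reach is approached as far as the arm can. A call with a gripper value outside its range is refused whole. "fingers" is the opening, from -1 (shut) to 1 (fully open), set as the call begins (left out, the last holds). The fingers move at their own pace and stop on an object; the grip force is fixed at half the most. Time passes only in rows, so rows that do not move let the fingers close. It gives the time, the measured TCP pose, the force, the opening and the grip force at its end, in the units of the state.
- bot.get_obs(): the state, without advancing time (a new reading comes with each control period).
- bot.capture(name): name is "side" or "top" or "wrist"; returns a dict with "img" (384x512x3 uint8, blue, green, red), "range_z" (384x512 float32, mm along the optical axis (not along the pixel's ray), 0 where there is no reading), "fx", "fy", "cx", "cy" (pixels), "world_from_camera" (4x4, takes a point from camera to world coordinates); the wrist camera has in their place "mount" (4x4, takes a point from camera to tool coordinates, whose origin is the TCP and whose axes are the flange's). Camera axes: x right, y down, z forward; pixel columns grow to the right and rows downward; lengths in mm; the calibration is good to about 2 mm. The wrist camera is an equidistant fisheye: a pixel r from the principal point sees the ray r / f radians off the axis. A picture is of the moment at which its call begins: read the wrist's pose just before it.
- bot.close_job(): hands the job in; it is judged then, once.
Trained networks look in a picture, given as the dict that the camera call returned (one of the last four; its "shot" number tells which), for a name from the list of things; names that differ only in an ending like _2 or _b are one class to them, and where a whole thing is asked for, a point or a joint stands for the part that bears it (a point fixed in the world has none). Each returns a list of dicts, best first, with "p" (0 to 1); they miss things now and then, are a little off and sometimes report something else, mostly with a low value. They report only what shows in the picture. A call takes as long as a camera call. They do not tell look-alikes from the thing itself.
- bot.cut_out(picture, thing): "pixels" (384x512 bool, what is visible of it) and "point" ([column, row] in pixels, amid what is visible of it).
The state is a dict: "time": time; "joint_positions": joint angles; "dq": joint speeds; "tau": joint torques, N m; "tool_pos": TCP position; "tcp_rot": TCP orientation; "contact_force": force on the tool from outside, world axes, zero at the start; "moment": the same for the moment, N m; "grip_width": finger opening in mm; "finger_force": force on a finger pad.
Only numpy, scipy, OpenCV 4.12 (cv2) and the standard library are available. Lean on these libraries where they do the work, as an engineer would, in place of code of your own. Each camera call takes 0.05 s, during which the arm holds its last target. There are 200 camera calls.

## Working session

There is one attempt and no reset: what is moved stays moved. The work goes in short steps, Python scripts to look and compute and a tool call to move; the robot and the scene stay as the last step left them, time stands still between calls to the robot, and variables do not carry over. Pictures are saved under pics/ and viewed, at most 10 in all, crops included, and the job is handed in when it is done.

Besides the shell and the picture viewer there is one more tool, called after "Call:" as name(argument=value, ...) on one line, values as JSON. apply_moves: Moves the arm, as the interface text tells. Its arguments: {"type":"object","properties":{"motion":{"type":"string"},"fingers":{"type":"number"}},"required":["motion"]}

```bash
mkdir -p pics; cat > h.py <<'E'
import numpy as np,cv2
from plant import bot
def world(c,mask):
    v,u=np.nonzero(mask&(c["range_z"]>0)); z=c["range_z"][v,u]
    P=np.c_[(u-c["cx"])/c["fx"]*z,(v-c["cy"])/c["fy"]*z,z,np.ones_like(z)]
    return (P@np.array(c["world_from_camera"]).T)[:,:3]
E
python3 - <<'E'
from h import *
o=bot.get_obs();print(o)
for n in("top","side"):
    c=bot.capture(n);cv2.imwrite(f"pics/{n}0.png",c["img"])
    np.savez(f"{n}0.npz",**{k:v for k,v in c.items()})
    for t in("red_bore","depth_rod","tall_vial","short_vial"):
        try:
            for r in bot.cut_out(c,t):
                P=world(c,r["pixels"]);print(n,t,round(r["p"],2),np.round(r["point"]),len(P),np.percentile(P,[2,50,98],axis=0).round(0).tolist() if len(P) else"")
        except Exception as e:print(n,t,e)
E
```

```text
{'time': 0.0, 'joint_positions': array([-1.47503090e+00,  3.42711240e-01,  1.52505817e+00, -3.75212604e-06,
        1.27540359e+00, -1.45995048e-01]), 'dq': array([ 4.80623762e-05,  4.39111775e-04, -5.91271456e-04,  6.53481998e-04,
       -5.69591808e-04, -2.06475790e-03]), 'tau': array([ 2.65236355e-03, -4.31233764e+01, -2.44222873e+01,  7.19693466e-02,
        5.60268725e-02, -1.19150254e-04]), 'tool_pos': array([ 125.67303285, -509.29504623,  226.03657082]), 'tcp_rot': array([-3.14002860e+00, -2.26353615e-04,  2.41761389e-01]), 'contact_force': array([-0.70953046,  0.17860106, -0.18489661]), 'moment': array([ 0.0013878 , -0.04377475, -0.0356591 ]), 'finger_force': 0.0, 'grip_width': 92.11702395971088}
top red_bore 0.66 [341. 190.] 3285 [[464.0, -410.0, 9.0], [515.0, -294.0, 62.0], [571.0, -185.0, 65.0]]
top depth_rod 0.58 [354. 193.] 153 [[503.0, -332.0, 65.0], [515.0, -317.0, 71.0], [532.0, -308.0, 112.0]]
top tall_vial 0.76 [154. 201.] 191 [[489.0, 155.0, 6.0], [502.0, 163.0, 66.0], [515.0, 181.0, 72.0]]
top short_vial 0.46 [241. 188.] 66 [[529.0, -54.0, 26.0], [538.0, -46.0, 45.0], [548.0, -37.0, 49.0]]
top short_vial 0.38 [268. 182.] 81 [[546.0, -118.0, 7.0], [554.0, -108.0, 45.0], [566.0, -99.0, 48.0]]
side red_bore 0.57 [292. 306.] 6525 [[463.0, -426.0, 4.0], [511.0, -372.0, 61.0], [568.0, -199.0, 64.0]]
side depth_rod 0.94 [295. 268.] 539 [[502.0, -340.0, 62.0], [516.0, -330.0, 76.0], [532.0, -310.0, 110.0]]
side tall_vial 0.8 [248. 168.] 349 [[491.0, 152.0, 3.0], [505.0, 159.0, 41.0], [534.0, 280.0, 71.0]]
side short_vial 0.74 [278. 212.] 233 [[530.0, -60.0, 0.0], [540.0, -55.0, 26.0], [552.0, -39.0, 47.0]]
side short_vial 0.65 [293. 224.] 170 [[548.0, -123.0, 20.0], [556.0, -118.0, 37.0], [568.0, -103.0, 47.0]]
side short_vial 0.18 [294. 271.] 521 [[503.0, -340.0, 64.0], [517.0, -330.0, 78.0], [533.0, -314.0, 111.0]]
```

```bash
python3 - <<'E'
import cv2,numpy as np
a=cv2.imread("pics/top0.png");b=cv2.imread("pics/side0.png")
A=cv2.resize(a[130:260,110:460],(800,297),interpolation=cv2.INTER_CUBIC)
B=cv2.resize(b[90:384,180:400],(400,534))
B=cv2.resize(b[130:384,130:470],(800,598))
cv2.imwrite("pics/topc.png",A);cv2.imwrite("pics/sidec.png",B)
E
```

```text
(no output)
```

View pics/topc.png

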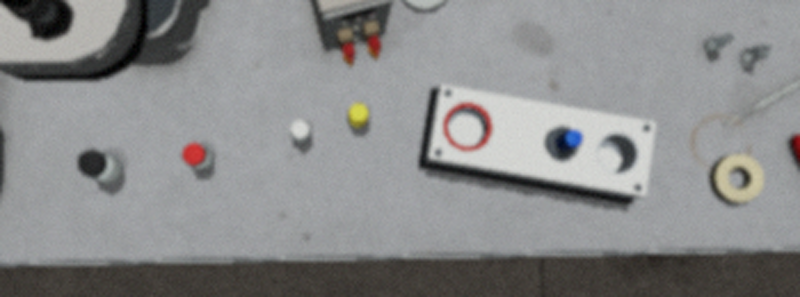

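View pics/sidec.png

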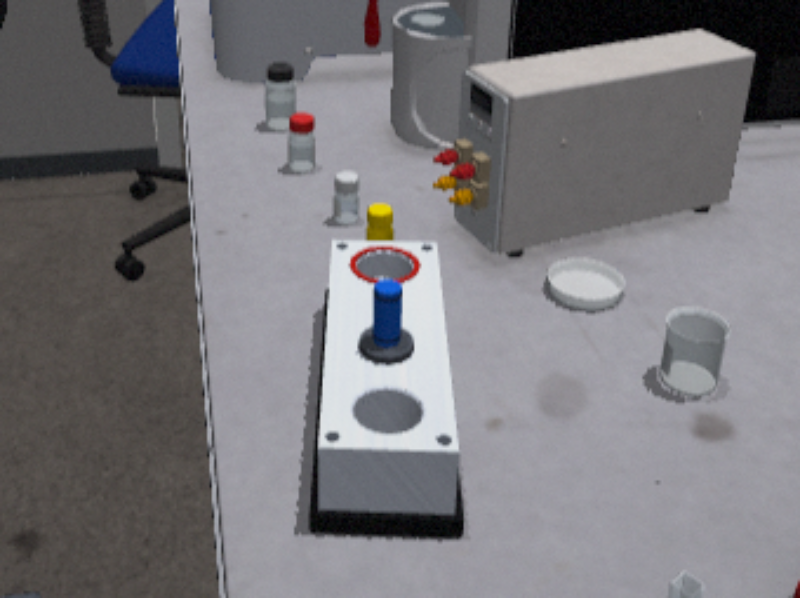

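The top view shows the white-capped vial at full-image (241,187), which fits short_vial by its cap. The yellow look-alike is at (267,180), the red-capped vial at (195,198), the black-capped tall vial at (152,202), the red ring at (314,186), and the rod handle near (360,191). The crops confirm this. Next I'll measure the centres precisely.

```bash
cat >> h.py <<'E'
def atz(c,uv,z):  # intersect pixel rays with plane z
    uv=np.atleast_2d(uv).astype(float);T=np.array(c["world_from_camera"])
    d=np.c_[(uv[:,0]-c["cx"])/c["fx"],(uv[:,1]-c["cy"])/c["fy"],np.ones(len(uv))]@T[:3,:3].T
    return T[:3,3]+d*((z-T[2,3])/d[:,2:])
def load(n): return {k:v for k,v in np.load(n,allow_pickle=True).items()}
def circ(P):
    P=np.asarray(P)[:,:2];s=np.linalg.lstsq(np.c_[2*P,np.ones(len(P))],(P**2).sum(1),rcond=None)[0]
    return s[:2],np.sqrt(s[2]+s[:2]@s[:2])
E
python3 - <<'E'
from h import *
for n in("top","side"):
    c=load(f"{n}0.npz");hsv=cv2.cvtColor(c["img"],cv2.COLOR_BGR2HSV)
    print(n,c["img"].shape,float(c["fx"]),np.round(c["world_from_camera"][:3,3]))
    H,S,V=[hsv[...,i].astype(int) for i in range(3)]
    v,u=np.mgrid[:384,:512]; W=atz(c,np.c_[u.ravel(),v.ravel()],62).reshape(384,512,3)
    roi=(abs(W[...,0]-520)<60)&(abs(W[...,1]+220)<60)
    red=((H<12)|(H>168))&(S>90)&roi
    p=W[red]; print("red n",len(p),"circ",circ(p),"bbox mid",(p.min(0)+p.max(0))/2, p.max(0)-p.min(0))
    # face plane from depth
    z=c["range_z"]; full=world(c,z>0); m=(z>0); F=np.zeros((384,512,3));F[m]=full
    fm=m&(abs(F[...,2]-62)<6)&(F[...,0]>440)&(F[...,0]<600)&(F[...,1]<-160)&(F[...,1]>-450)&(V>150)&(S<50)
    print("face z",np.median(F[fm][:,2]))
    q=W[fm][:,:2].astype(np.float32); print("rect",cv2.minAreaRect(q))
    blue=(H>100)&(H<130)&(S>120)&(abs(W[...,0]-515)<70)&(abs(W[...,1]+320)<70)
    tp=blue&m&(F[...,2]>100); P=atz(c,np.c_[u[tp],v[tp]],110);
    print("blue",blue.sum(),F[blue&m].min(0),F[blue&m].max(0),"top",len(P),P.mean(0) if len(P) else "",np.median(F[tp],0))
    for nm,x,y,zz,r in(("short",538,-46,46,11.5),("tall",502,163,70,16.5)):
        k=m&(np.hypot(F[...,0]-x,F[...,1]-y)<35)&(F[...,2]>zz-6)
        P=atz(c,np.c_[u[k],v[k]],zz);print(nm,k.sum(),P.mean(0),P.max(0)-P.min(0),np.median(F[k],0))
E
```

```text
top (384, 512, 3) 359.3126714077704 [421. -81. 922.]
red n 86 circ (array([ 536.75209191, -223.58827771]), np.float64(22.91211888108019)) bbox mid [ 538.24477234 -223.48860744   62.        ] [46.51443642 48.34619006  0.        ]
face z 62.13059197023409
rect ((520.8976440429688, -302.1142578125), (230.53256225585938, 79.6513442993164), 78.80854797363281)
blue 69 [ 507.98041984 -327.60322536   67.69179032] [ 529.4790552  -312.34783494  113.16503703] top 48 [ 516.09950247 -319.25652684  110.        ] [ 516.37717393 -319.79931176  109.41169629]
short 59 [538.73630462 -46.05556041  46.        ] [17.53285992 19.73313708  0.        ] [537.88897114 -46.4561457   45.56308973]
tall 116 [504.22597116 170.86615258  70.        ] [26.50157274 26.31617382  0.        ] [504.94985922 170.81850742  69.48513221]
side (384, 512, 3) 441.3612623817526 [ 394. -863.  471.]
red n 106 circ (array([ 538.16447043, -224.56450829]), np.float64(23.266549097884628)) bbox mid [ 538.28469258 -224.2006095    62.        ] [5.07388699e+01 4.81966142e+01 1.13686838e-13]
face z 62.204833568520655
rect ((522.3440551757812, -303.8204345703125), (232.2144775390625, 79.93295288085938), 78.77664184570312)
blue 305 [ 509.18269922 -333.65354152   66.50220145] [ 526.71022792 -320.62718378  111.10246864] top 102 [ 516.41084623 -333.29154829  110.        ] [ 517.50042672 -329.03035386  107.807756  ]
short 60 [540.13123062 -52.12422893  46.        ] [22.19214253 28.65080124  0.        ] [540.73639497 -50.13294429  45.45160697]
tall 63 [505.58103611 162.06004804  70.        ] [2.86680340e+01 4.16070330e+01 1.13686838e-13] [506.04805936 164.67389853  69.63869428]
```

Call:
apply_moves(motion="0.0535 -0.011 0 0;0.0535 -0.011 0 0;0.0535 -0.011 0 0;0.0535 -0.011 0 0;0.0535 -0.011 0 0;0.0535 -0.011 0 0;0.0535 -0.011 0 0;0.0515 -0.011 0 0", fingers=0.3)

```text
time: 1.5
tool_pos: [519.9, -321.3, 226.8]
tcp_rot: [3.141, -0.0, 0.242]
contact_force: [-0.6, -1.2, 0.4]
grip_width: 59.8
finger_force: 0.0
```

```bash
cat >> h.py <<'E'
def shift(x,y,z):
    from scipy.spatial.transform import Rotation as R
    o=bot.get_obs();M=R.from_euler("xyz",o["tcp_rot"]).as_matrix()
    print("t",o["time"],"tcp",o["tool_pos"].round(1),o["tcp_rot"].round(3),"F",o["contact_force"].round(1),"w",round(o["grip_width"],1))
    print("shift mm",(M.T@(np.array([x,y,z])-o["tool_pos"])).round(1))
E
python3 - <<'E'
from h import *
shift(518,-322,73)
o=bot.get_obs();c=bot.capture("wrist");cv2.imwrite("pics/w1.png",c["img"])
print(c["mount"].round(2),c["fx"],c["cx"],c["cy"])
E
```

```text
t 1.5 tcp [ 519.9 -321.3  226.8] [ 3.141 -0.     0.242] F [-0.6 -1.2  0.4] w 59.8
shift mm [ -2.    0.2 153.8]
[[   0.     -0.97   -0.26   69.62]
 [   1.      0.     -0.     -1.19]
 [   0.     -0.26    0.97 -158.24]
 [   0.      0.      0.      1.  ]] 297.3186396354542 254.39085392965936 193.82394816829165
```

View pics/w1.png

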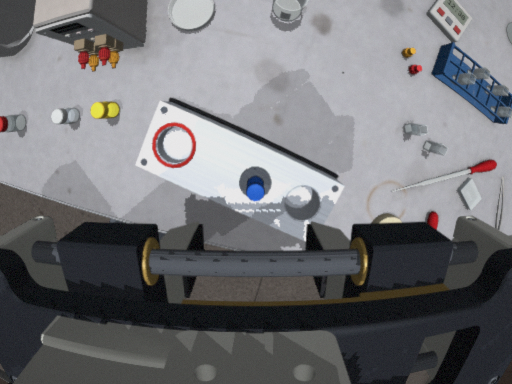

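The wrist view shows the blue handle at (256,188), centred between the open fingers. Descending on it.

Call:
apply_moves(motion="-0.003 0 0.03 0;0 0 0.03 0;0 0 0.03 0;0 0 0.03 0;0 0 0.02 0;0 0 0.013 0;0 0 0 0;0 0 0 0")

```text
time: 2.55
tool_pos: [515.8, -323.4, 74.7]
tcp_rot: [3.14, -0.001, 0.242]
contact_force: [-0.0, 0.0, -0.4]
grip_width: 59.7
finger_force: 0.0
```

Call:
apply_moves(motion="0 0 0 0;0 0 0 0;0 0 0 0;0 0 0 0;0 0 0 0;0 0 0 0", fingers=-1)

```text
time: 3.3
tool_pos: [515.4, -323.1, 73.8]
tcp_rot: [3.141, 0.0, 0.242]
contact_force: [0.2, -0.5, 0.9]
grip_width: 17.6
finger_force: 30.0
```

Call:
apply_moves(motion="0 0 -0.01 0;0 0 -0.02 0;0 0 -0.03 0;0 0 -0.015 0;0.0107 -0.0227 0 0;0.0107 -0.0227 0 0;0.0107 -0.0227 0 0;0.0107 -0.0225 0 0")

```text
time: 4.3
tool_pos: [534.8, -222.3, 147.6]
tcp_rot: [-3.14, 0.002, 0.242]
contact_force: [0.5, -0.4, -0.5]
grip_width: 17.2
finger_force: 30.0
```

Call:
apply_moves(motion="0 0 0 0;0 0 0 0")

```text
time: 4.55
tool_pos: [535.0, -224.4, 148.2]
tcp_rot: [-3.141, 0.001, 0.243]
contact_force: [0.4, -0.6, -0.5]
grip_width: 17.0
finger_force: 30.0
```

```bash
python3 - <<'E'
from h import *
shift(537,-224.5,143)
c=bot.capture("side");cv2.imwrite("pics/s2.png",cv2.resize(c["img"][130:384,130:470],(800,598)))
E
```

```text
t 4.55 tcp [ 535.  -224.4  148.2] [-3.141e+00  1.000e-03  2.430e-01] F [ 0.4 -0.6 -0.5] w 17.0
shift mm [1.9 0.6 5.2]
```

View pics/s2.png

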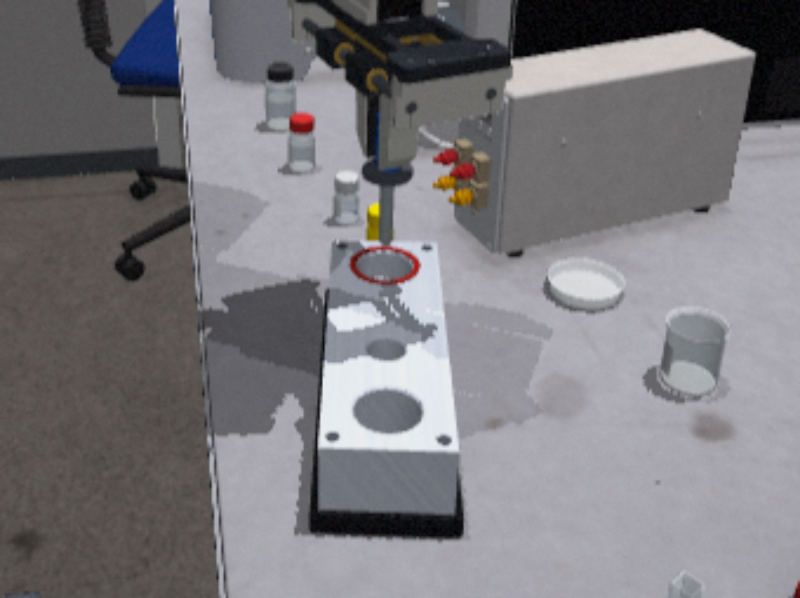

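The side view shows the rod held upright, with its tip at (386,240) above the red ring at (385,265). I'll lower it to just above the shallow bottom, then creep down.

Call:
apply_moves(motion="0.001 0 0.012 0;0 0 0.012 0;0 0 0.011 0;0 0 0 0;0 0 0.002 0;0 0 0.002 0;0 0 0.002 0;0 0 0 0")

```text
time: 5.6
tool_pos: [536.3, -224.6, 107.8]
tcp_rot: [3.141, -0.0, 0.242]
contact_force: [0.6, 1.0, -0.9]
grip_width: 17.2
finger_force: 30.0
```

Call:
apply_moves(motion="0 0 0.001 0;0 0 0.001 0;0 0 0 0;0 0 0 0")

```text
time: 6.1
tool_pos: [536.7, -224.8, 107.5]
tcp_rot: [3.14, -0.002, 0.242]
contact_force: [-1.8, 2.0, 9.8]
grip_width: 17.2
finger_force: 30.0
```

Contact of about 10 N with the tip near z = 40, so the bore is 22 mm deep and the short vial is the match. Resting briefly before lifting.

Call:
apply_moves(motion="0 0 0 0;0 0 0 0;0 0 0 0;0 0 0 0;0 0 0 0;0 0 0 0")

```text
time: 6.85
tool_pos: [536.7, -224.8, 107.5]
tcp_rot: [3.14, -0.002, 0.242]
contact_force: [-2.8, 1.1, 9.5]
grip_width: 17.2
finger_force: 30.0
```

Call:
apply_moves(motion="0 0 -0.01 0;0 0 -0.02 0;0 0 -0.012 0;-0.0106 0.0227 0 0;-0.0106 0.0227 0 0;-0.0106 0.0227 0 0;-0.0106 0.0227 0 0;0 0 0 0")

```text
time: 7.85
tool_pos: [516.2, -324.7, 147.6]
tcp_rot: [3.141, 0.0, 0.239]
contact_force: [1.0, 0.2, -0.8]
grip_width: 17.5
finger_force: 30.0
```

```bash
python3 - <<'E'
from h import *
shift(516.5,-322.8,74)
E
```

```text
t 7.85 tcp [ 516.2 -324.7  147.6] [3.141 0.    0.239] F [ 1.   0.2 -0.8] w 17.5
shift mm [ 0.7 -1.8 73.6]
```

Call:
apply_moves(motion="0 0 0 0;0 0 0.012 0;0 0 0.02 0;0 0 0.02 0;0 0 0.014 0;0 0 0.004 0;0 0 0 0;0 0 0 0")

```text
time: 8.85
tool_pos: [517.2, -323.2, 78.5]
tcp_rot: [3.14, -0.001, 0.242]
contact_force: [0.7, -0.2, -0.8]
grip_width: 17.7
finger_force: 30.0
```

Call:
apply_moves(motion="0 0 0.001 0;0 0 0.001 0;0 0 0.001 0;0 0 0 0;0 0 0 0")

```text
time: 9.48
tool_pos: [516.8, -322.9, 74.7]
tcp_rot: [3.142, 0.0, 0.242]
contact_force: [0.6, -0.1, -1.3]
grip_width: 17.8
finger_force: 30.0
```

Call:
apply_moves(motion="0 0 0.001 0;0 0 0.0005 0;0 0 0 0;0 0 0 0")

```text
time: 9.98
tool_pos: [516.9, -323.0, 73.7]
tcp_rot: [3.141, -0.0, 0.242]
contact_force: [-1.9, 1.4, 5.3]
grip_width: 17.1
finger_force: 30.0
```

Call:
apply_moves(motion="0 0 0 0;0 0 0 0;0 0 0 0;0 0 0 0", fingers=0.2)

```text
time: 10.48
tool_pos: [516.7, -322.9, 73.1]
tcp_rot: [-3.142, 0.0, 0.242]
contact_force: [-0.9, -0.5, -0.5]
grip_width: 52.1
finger_force: 0.0
```

Call:
apply_moves(motion="0 0 -0.01 0;0 0 -0.02 0;0 0 -0.03 0;0 0 -0.03 0;0 0 -0.02 0;0 0 0 0")

```text
time: 11.22
tool_pos: [517.6, -323.5, 185.5]
tcp_rot: [3.138, -0.003, 0.242]
contact_force: [1.4, -0.6, 0.2]
grip_width: 55.6
finger_force: 0.0
```

```bash
python3 - <<'E'
from h import *
shift(539.5,-47.5,27)
c=bot.capture("side")
for r in bot.cut_out(c,"depth_rod"):
    P=world(c,r["pixels"]);print(round(r["p"],2),r["point"],np.percentile(P,[2,50,98],axis=0).round(0).tolist())
for r in bot.cut_out(c,"short_vial"):
    P=world(c,r["pixels"]);print(round(r["p"],2),r["point"],np.percentile(P,[2,50,98],axis=0).round(0).tolist())
E
```

```text
t 11.225 tcp [ 517.6 -323.5  185.5] [ 3.138e+00 -3.000e-03  2.420e-01] F [ 1.4 -0.6  0.2] w 55.6
shift mm [  87.  -263.3  157.8]
0.59 [294.5, 271.6] [[504.0, -340.0, 65.0], [518.0, -330.0, 79.0], [534.0, -313.0, 111.0]]
0.7 [289.4, 220.9] [[548.0, -123.0, 23.0], [556.0, -119.0, 38.0], [565.0, -103.0, 47.0]]
0.47 [278.3, 211.5] [[530.0, -60.0, 2.0], [540.0, -55.0, 27.0], [552.0, -39.0, 47.0]]
```

Call:
apply_moves(motion="0.0145 -0.0435 0 0;0.0145 -0.0435 0 0;0.0145 -0.0435 0 0;0.0145 -0.0435 0 0;0.0145 -0.0435 0 0;0.0145 -0.0455 0 0;0 0 0 0;0 0 0 0", fingers=0.05)

```text
time: 12.38
tool_pos: [538.0, -47.0, 182.5]
tcp_rot: [-3.142, 0.001, 0.242]
contact_force: [-0.3, 0.2, 0.5]
grip_width: 48.5
finger_force: 0.0
```

```bash
python3 - <<'E'
from h import *
shift(539.5,-48,27)
c=bot.capture("wrist");cv2.imwrite("pics/w3.png",c["img"])
M=np.array(c["mount"])
for r in bot.cut_out(c,"short_vial"):
    ys,xs=np.nonzero(r["pixels"]);print(r["p"],r["point"],xs.min(),xs.max(),ys.min(),ys.max())
    for v in (np.percentile(ys,25),):
        d=np.array([np.mean(xs)-c["cx"],v-c["cy"]]);t=np.linalg.norm(d)/c["fx"];ray=np.r_[d/np.linalg.norm(d)*np.sin(t),np.cos(t)]
        w=M[:3,:3]@ray;h=bot.get_obs()["tool_pos"][2]-46
        print("tool xy at cap",(M[:3,3]+w*(h-M[2,3])/w[2]).round(1))
E
```

```text
t 12.375 tcp [538.  -47.  182.5] [-3.142e+00  1.000e-03  2.420e-01] F [-0.3  0.2  0.5] w 48.5
shift mm [  1.4   1.3 155.5]
0.68 [254.2, 181.3] 244 264 165 192
tool xy at cap [ 12.4  -1.6 136.7]
0.66 [314.3, 175.4] 302 327 164 191
tool xy at cap [ 13.8  60.2 136.7]
```

View pics/w3.png

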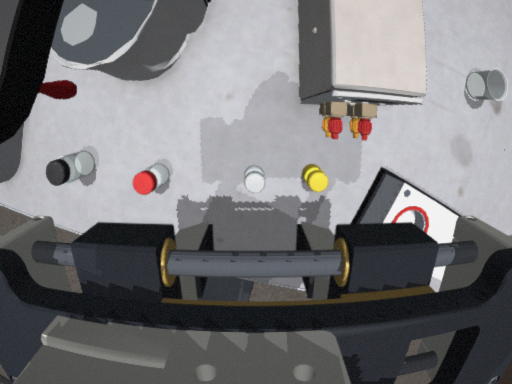

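The wrist view shows the white cap at (254,183), with yellow at (316,178) to its right. Between them at the half-open width there is room for the finger. Descending on the white one.

Call:
apply_moves(motion="0.0015 0 0.03 0;0 0 0.03 0;0 0 0.03 0;0 0 0.03 0;0 0 0.02 0;0 0 0.014 0;0 0 0 0;0 0 0 0")

```text
time: 13.48
tool_pos: [540.3, -46.8, 29.9]
tcp_rot: [3.141, -0.001, 0.241]
contact_force: [0.2, -0.4, 0.8]
grip_width: 48.6
finger_force: 0.0
```

Call:
apply_moves(motion="0 0 0 0;0 0 0 0;0 0 0 0;0 0 0 0;0 0 0 0", fingers=-1)

```text
time: 14.1
tool_pos: [539.9, -46.3, 29.5]
tcp_rot: [3.141, -0.0, 0.242]
contact_force: [0.4, 1.0, 2.6]
grip_width: 20.7
finger_force: 30.0
```

Call:
apply_moves(motion="0 0 -0.01 0;0 0 -0.02 0;0 0 -0.03 0;0 0 -0.03 0;0 0 -0.02 0;0 0 0 0")

```text
time: 14.85
tool_pos: [540.7, -46.6, 141.0]
tcp_rot: [3.14, -0.003, 0.242]
contact_force: [-0.3, 0.4, -0.4]
grip_width: 20.9
finger_force: 30.0
```

```bash
python3 - <<'E'
from h import *
shift(537.2,-224.4,137)
c=bot.capture("side");cv2.imwrite("pics/s4.png",cv2.resize(c["img"][130:384,130:470],(800,598)))
E
```

```text
t 14.85 tcp [540.7 -46.6 141. ] [ 3.14e+00 -3.00e-03  2.42e-01] F [-0.3  0.4 -0.4] w 20.9
shift mm [-46.  171.8   4.1]
```

View pics/s4.png

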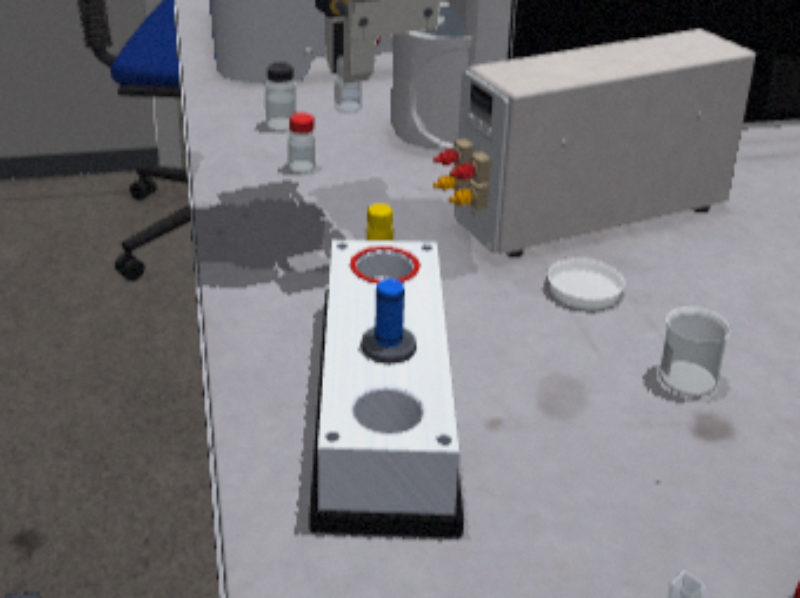

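The side view shows the white-capped vial held upright at (347,100) and the rod seated at (389,320). Carrying the vial to the bore.

Call:
apply_moves(motion="-0.0065 0.0245 0 0;-0.0065 0.0245 0 0;-0.0065 0.0245 0 0;-0.0065 0.0245 0 0;-0.0065 0.0245 0 0;-0.0065 0.0245 0 0;-0.0065 0.0245 0 0;0 0 0 0")

```text
time: 15.9
tool_pos: [535.8, -224.9, 137.7]
tcp_rot: [-3.14, 0.002, 0.239]
contact_force: [1.0, 0.4, -0.6]
grip_width: 20.7
finger_force: 30.0
```

Call:
apply_moves(motion="0 0 0 0;0 0 0.012 0;0 0 0.012 0;0 0 0.004 0;0 0 0 0;0 0 0 0")

```text
time: 16.65
tool_pos: [536.8, -223.8, 111.5]
tcp_rot: [3.141, -0.001, 0.242]
contact_force: [-0.3, 0.2, 0.1]
grip_width: 21.2
finger_force: 30.0
```

```bash
python3 - <<'E'
from h import *
shift(537.2,-224.4,70)
c=bot.capture("side");cv2.imwrite("pics/s5.png",cv2.resize(c["img"][170:320,200:400],(800,600)))
E
```

```text
t 16.65 tcp [ 536.8 -223.8  111.5] [ 3.141e+00 -1.000e-03  2.420e-01] F [-0.3  0.2  0.1] w 21.2
shift mm [ 0.2  0.6 41.5]
```

View pics/s5.png

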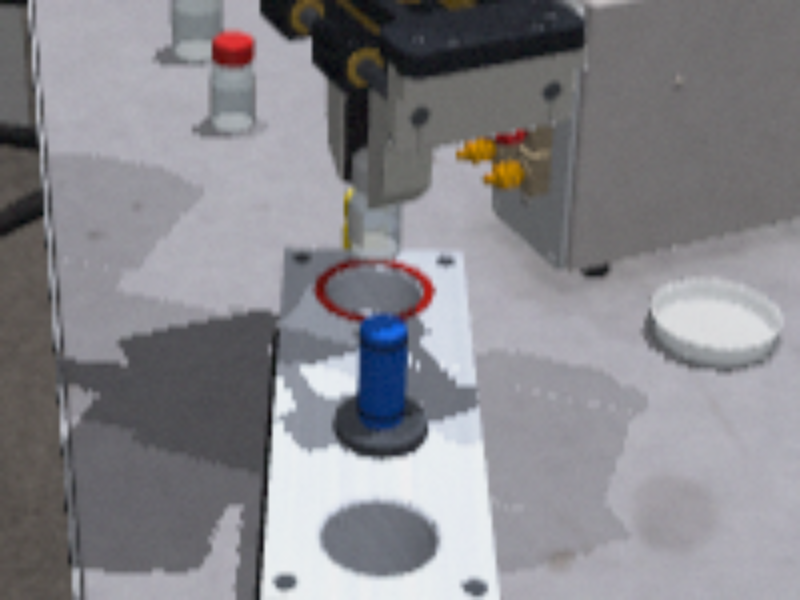

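The view shows the vial upright with its base at (374,245) above the ring centred at (374,292), so it is laterally aligned. Lowering.

Call:
apply_moves(motion="0 0 0.012 0;0 0 0.012 0;0 0 0.01 0;0 0 0.004 0;0 0 0 0;0 0 0 0")

```text
time: 17.45
tool_pos: [536.8, -223.9, 73.6]
tcp_rot: [3.141, -0.0, 0.242]
contact_force: [-0.4, 0.1, -0.4]
grip_width: 20.4
finger_force: 30.0
```

Call:
apply_moves(motion="0 0 0.001 0;0 0 0.001 0;0 0 0.001 0;0 0 0 0;0 0 0 0")

```text
time: 18.08
tool_pos: [536.6, -223.7, 70.2]
tcp_rot: [3.141, 0.0, 0.242]
contact_force: [0.6, -0.8, -0.4]
grip_width: 20.6
finger_force: 30.0
```

Call:
apply_moves(motion="0 0 0.0007 0;0 0 0.0005 0;0 0 0 0;0 0 0 0")

```text
time: 18.58
tool_pos: [536.8, -223.8, 69.5]
tcp_rot: [3.141, -0.001, 0.242]
contact_force: [-1.4, 0.9, 5.6]
grip_width: 20.9
finger_force: 30.0
```

Light contact on the bottom, 5.6 N. Releasing.

Call:
apply_moves(motion="0 0 0 0;0 0 0 0;0 0 0 0;0 0 0 0", fingers=0)

```text
time: 19.08
tool_pos: [536.5, -223.7, 68.8]
tcp_rot: [-3.141, 0.0, 0.242]
contact_force: [-0.0, 0.5, -0.0]
grip_width: 45.9
finger_force: 0.0
```

Call:
apply_moves(motion="0 0 -0.01 0;0 0 -0.02 0;0 0 -0.03 0;0 0 -0.04 0;0 0 -0.04 0;0 0 0 0;0 0 0 0")

```text
time: 19.95
tool_pos: [536.3, -223.5, 209.0]
tcp_rot: [-3.141, 0.0, 0.242]
contact_force: [-0.2, -0.1, 0.8]
grip_width: 46.0
finger_force: 0.0
```

```bash
python3 - <<'E'
from h import *
shift(537,-224,70)
c=bot.capture("side");cv2.imwrite("pics/s6.png",cv2.resize(c["img"][170:320,200:400],(800,600)))
P=world(c,c["range_z"]>0);k=(np.hypot(P[:,0]-537,P[:,1]+224)<22)&(P[:,2]>66)&(P[:,2]<120)
print(np.percentile(P[k],[5,50,97],axis=0).round(1))
E
```

```text
t 19.95 tcp [ 536.3 -223.5  209. ] [-3.141  0.     0.242] F [-0.2 -0.1  0.8] w 46.0
shift mm [  0.6   0.6 139. ]
[[ 527.7 -235.6   67.3]
 [ 536.3 -231.3   80.3]
 [ 547.  -218.7   86.8]]
```

View pics/s6.png

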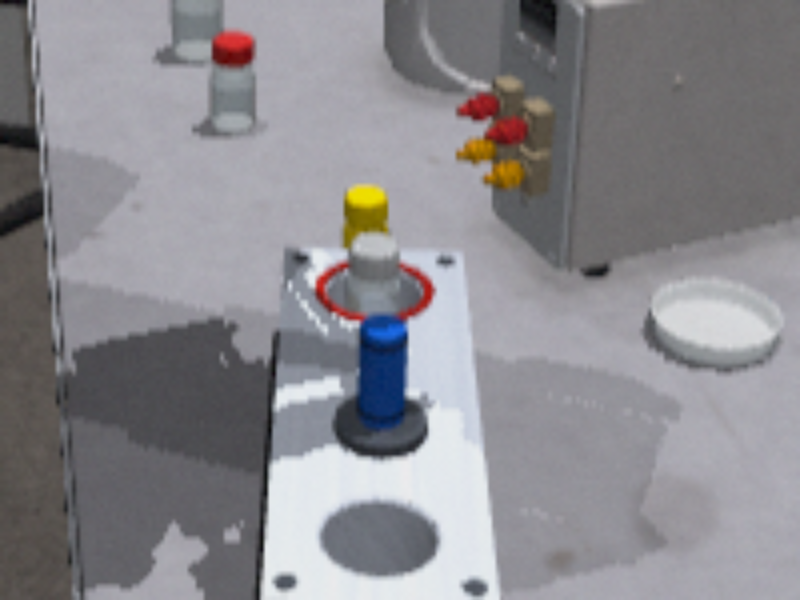

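The vial stands upright in the red-ringed bore, its cap at (374,250) and about 86 mm high, which is 24 mm above the face. The rod is seated at (382,380) and the gripper is clear.

```bash
python3 -c "
from plant import bot
print(bot.close_job())"
```

```text
the job is handed in; nothing more can be done
None
```

I handed the job in at about 20 s: the rod rested on the bore's bottom (22 mm deep) and is back in its hole, and the short white-capped vial stands in the red-ringed bore with its cap about 24 mm above the face; the tall vial was not touched.

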